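# Tighten the pipe clamp with a T-handle hex key

### The arm

A 6-joint arm with a two-finger parallel gripper is mounted at the origin on a cart in front of the work surface, level with it; the furniture and walls round the work are solid. World frame = base frame: x ahead of the robot, y to its left, z up, the work surface at z = 0. Lengths are in m, angles in degrees, forces in N, time in s.
With the tool pointing down it reaches from about 0.325 to 0.85 m from the base axis. Payload 15.5 kg.
Tool frame: the origin (TCP) lies midway between the tips of the shut fingers; the grasp point (between the pads) lies 19 mm behind it; z points along the fingers, y is the line along which they close (so a half turn about z gives the same grasp; the last joint's range is limited). The gripper opens to 91 mm and grips with 3 to 60 N. Pads are 32 mm wide; open, the fingers measure 118 mm over their backs; the gripper's body (76 mm by 178 mm) begins 60 mm behind the grasp point.
Start: joints at [58.757, 28.281, 77.091, -0, 74.628, -5.472], TCP at [0.272, 0.563, 0.214] pointing down, gripper open.
Joint ranges: [-166.48, 166.48], [-47.26, 123.95], [12.59, 153.08], [-70.14, 250.14], [6.76, 159.57], [-176.63, 176.63]. Speed limits (degrees/s): [108.29, 108.29, 147.25, 172.46, 172.46, 172.46].

### API

Orientations are given as a 3x3 rotation matrix whose columns are the frame's x, y, z axes.
In Python, from bench import ctrl gives the robot as it stands. The module is installed in compiled form; this text tells all that it offers. Calls block until the motion is done:
- ctrl.goto(position, orientation): joint-space move of the TCP to a pose.
- ctrl.move_l(position, vel=0.15, ori=None, contact_N=None): straight line of the TCP; ori=None keeps the orientation; vel is the mean speed in m/s. With contact_N (N) it stops when the force on the tool has changed by that much, and returns True; else False.
- ctrl.movej(angles): joint-space move.
- ctrl.command_gripper(opening): opening from 0.0 (shut) to 1.0 (fully open); the grip force is fixed at half the most; returns when the fingers have stopped.
- ctrl.sleep(seconds).
- ctrl.ik(position, orientation): joint angles nearest the present ones, or None.
- ctrl.read_camera(name): name is "scene" or "top" or "wrist"; returns the picture (420x560x3 uint8, blue, green, red); there is no depth.
- ctrl.camera_params(name): a dict with "fx", "fy", "cx", "cy" (pixels), "D" ([k1, k2, p1, p2, k3] as OpenCV has them; the pictures are not rectified), "pose" (4x4, takes a point from camera to world coordinates); the wrist camera has in their place "T_tool_cam" (4x4, takes a point from camera to tool coordinates, whose origin is the TCP and whose axes are the flange's). Camera axes: x right, y up, looking along -z (the intrinsics and any distortion apply to the point x, -y, -z); pixel columns grow to the right and rows downward; lengths in m; the calibration is good to about 2 mm. A picture is of the moment at which its call begins: read the wrist's pose just before it. camera_params takes no time and is no camera call.
A pose or a line that the arm cannot do raises ctrl.MotionError and nothing moves.
- ctrl.sign_off(): hands the job in; it is judged then, once.
Readings, each from a call of its own:
- ctrl.current_t(): time.
- ctrl.current_q(): joint angles.
- ctrl.current_dq(): joint speeds.
- ctrl.current_effort(): joint torques, N m.
- ctrl.current_tool_pos(): TCP position.
- ctrl.current_eef_rot(): TCP orientation.
- ctrl.current_contact_force(): force on the tool from outside, world axes, zero at the start.
- ctrl.current_wrist_torque(): the same for the moment, N m.
- ctrl.current_grip_width(): opening from 0.0 (shut) to 1.0 (fully open).
- ctrl.current_grasp_force(): force on a finger pad.
Only numpy, scipy, OpenCV 4.12 (cv2) and the standard library are available. Lean on these libraries where they do the work, as an engineer would, in place of code of your own. Each camera call takes 0.05 s, during which the arm holds its last target. There are 200 camera calls.

### The job

Take the red T-handle hex key out of its wooden stand and put it into the hexagon socket of the screw on the blue pipe clamp, feeling for the angle at which it drops fully home, pushing only gently (10 N is plenty; do not wedge it in by force). Only once it is fully home, turn the screw clockwise until it comes up firm against its stop, without wrenching it, then let go and leave the key standing fully home in the screw. Do not disturb the other things on the bench.

Things in the scene. Friction and masses are not known exactly. Their poses are not given: they have to be found in the camera images.
- key: T-handle hex key (0.3 kg), loose, upright in the stand. Origin: middle of its flat tip; z up the shank, x along the handle. Steel shank, hexagon 22 mm across flats, one pair of flats facing +-x; lowest 8 mm taper, hexagonal, from 15 to 22 mm across flats. Red handle bar with flat sides, 118 mm long (x), 18 mm thick (y), 50 to 76 mm above the tip: grip it there across its thickness, from above.
- stand: Wooden block fixed to the bench, 85x85x38 mm, origin at the middle of its underside. The key stands, perhaps leaning a little, in a round hole 29 mm wide and 28 mm deep in the middle of its top. Three small holes stay empty.
- clamp: Blue pipe clamp on a dark base plate (150 mm along x, 80 mm along y), fixed, a grey tube end through it along y; with its screw. Origin: middle of the underside. The blue halves reach 56 mm above the bench; the round screw head (41 mm wide) on them reaches 78 mm. A key at a wrong angle stops with its tip 6 to 10 mm below the mouth; within about 5 degrees of right it drops to the floor.
- socket (a point): Middle of the mouth of the hexagon socket in the screw head (78 mm above the bench, at x = 32 mm of the clamp), fixed to the clamp. The socket is 23 mm across flats, 19.5 mm deep, floor flat. The angle of its hexagon differs every time (repeating every 60 degrees) and is NOT given by any pose: see it in a picture or find it by feel, with light pushes at different angles.
- screw (a joint): Turn of the clamp screw, rad: grows clockwise seen from above; starts between 0 and 0.3, firm stop at 1.2. It moves stiffly (about 0.3 N m) and stays where it is left. The value says nothing of the angle of the hexagon; the head turns with it.
- tape_measure: Bystander: yellow tape measure, 36x70x63 mm, origin in the middle of its underside.
- box_white_small: Bystander: small white cardboard box, 60x101x32 mm, origin in the middle of its underside.
- driver_yellow: Bystander: yellow-handled screwdriver lying flat, 180 mm long, origin in the middle of its underside.
- jar: Bystander: clear jar with red lid, 62 mm wide, 86 mm tall, origin in the middle of its underside.
- tape_1: Bystander: roll of cream masking tape lying flat, 104 mm wide, 25 mm high, origin in the middle of its underside.
- pliers: Bystander: red-handled pliers lying flat, 174 mm long, origin in the middle of its underside.
- spanner_17: Bystander: combination spanner lying flat, 221 mm long, origin in the middle of its underside.

How it is judged (in metres and radians):
On the way, in this order (a step that is already met when the one before it is completed fails the run):
1. the key is fully home in the socket, the screw not yet turned (z of key in the frame of socket below -0.0165 m and horizontal distance between key and socket below 0.0025 m and angle between key's own z axis and vertical below 0.12 rad and value of joint screw below 0.4 rad), for 0.2 s.
2. the screw is turned clockwise to its stop with the key home (z of key in the frame of socket below -0.0165 m and horizontal distance between key and socket below 0.0025 m and angle between key's own z axis and vertical below 0.12 rad and value of joint screw above 1.12 rad), for 0.2 s.
At the end, for the whole second after the job is handed in: The screw stands at its stop (joint over 1.12 rad) and the key, released and at rest, stands in the socket with its tip at least 16.5 mm below the mouth, within 2.5 mm of the middle, leaning less than 0.12 rad (all of step 2 and linear speed of key below 0.02 m/s and contact force between key and the fingers below 0.5 N); the robot touches nothing.
It fails at once if the key is forced in: before it is fully home it presses and wedges on the clamp or its screw with contact forces over 40 N (contact force between key and clamp above 40 N and z of key in the frame of socket above -0.0145 m).
It fails at once if the screw is wrenched against its stop: contact forces between key and screw above 150 N (about 1.5 N m) (contact force between key and clamp above 150 N).
It fails at once if the screw is turned (past 0.4 rad) while the key is not fully home, or the key is pulled out again after turning (value of joint screw above 0.4 rad and z of key in the frame of socket above -0.0145 m).
It fails at once if a bystander is moved more than 30 mm (distance of any of tape_measure, box_white_small, driver_yellow, jar, tape_1, pliers, spanner_17 from where it was at the start of the episode above 0.03 m).
It also fails if it takes over 72 s, if anything falls off the work surface, if the arm or the gripper's body presses on something with over 40 N, if the wrist force passes 120 N, or if a joint passes its speed limit or range.

## Working session

There is one attempt and no reset: what is moved stays moved. The work goes in short steps, each a Python script; the robot and the scene stay as the last script left them, time stands still between calls to the robot, and variables do not carry over. Pictures are saved under pics/ and viewed, at most 10 in all, crops included, and the job is handed in when it is done.

```bash
mkdir -p pics; cat > h.py <<'E'
import numpy as np, cv2
from bench import ctrl
def ray(name,u,v,pose=None):
    p=ctrl.camera_params(name)
    K=np.array([[p["fx"],0,p["cx"]],[0,p["fy"],p["cy"]],[0,0,1.]])
    xy=cv2.undistortPoints(np.array([[[u,v]]],float),K,np.array(p["D"],float))[0,0]
    T=np.array(p["pose"]) if pose is None else pose
    return T[:3,3],T[:3,:3]@np.array([xy[0],-xy[1],-1.])
def onplane(name,u,v,z,pose=None):
    o,d=ray(name,u,v,pose); return o+d*(z-o[2])/d[2]
def wristpose():
    T=np.eye(4);T[:3,:3]=ctrl.current_eef_rot();T[:3,3]=ctrl.current_tool_pos()
    return T@np.array(ctrl.camera_params("wrist")["T_tool_cam"])
def project(name,P,pose=None):
    p=ctrl.camera_params(name);T=np.array(p["pose"]) if pose is None else pose
    c=T[:3,:3].T@(np.array(P,float)-T[:3,3]);c=np.array([c[0],-c[1],-c[2]])
    K=np.array([[p["fx"],0,p["cx"]],[0,p["fy"],p["cy"]],[0,0,1.]])
    return cv2.projectPoints(c.reshape(1,1,3),np.zeros(3),np.zeros(3),K,np.array(p["D"],float))[0].ravel()
def down(yaw):  # tool y axis at angle yaw(deg) in world xy, z down
    a=np.radians(yaw);y=np.array([np.cos(a),np.sin(a),0]);z=np.array([0,0,-1.])
    return np.column_stack([np.cross(y,z),y,z])
E
python3 - <<'E'
from h import *
for n in("scene","top"):
    cv2.imwrite(f"pics/{n}0.png",ctrl.read_camera(n)); p=ctrl.camera_params(n);print(n,np.round(np.array(p["pose"]),3).tolist(),p["fx"])
print(np.round(ctrl.current_eef_rot(),3).tolist(),np.round(ctrl.camera_params("wrist")["T_tool_cam"],3).tolist(),ctrl.camera_params("wrist")["fx"])
E
```

```text
scene [[0.898, 0.232, -0.375, 0.15], [-0.44, 0.514, -0.736, -0.959], [0.022, 0.826, 0.564, 0.811], [0.0, 0.0, 0.0, 1.0]] 389.70353352020356
top [[0.028, 0.99, -0.139, 0.438], [-1.0, 0.026, -0.016, -0.031], [-0.012, 0.14, 0.99, 1.414], [0.0, 0.0, 0.0, 1.0]] 437.30969662613205
[[-0.901, 0.435, -0.001], [0.435, 0.901, -0.001], [0.0, -0.001, -1.0]] [[0.0, 0.971, 0.239, 0.065], [1.0, -0.0, -0.001, -0.0], [-0.001, 0.239, -0.971, -0.171], [0.0, 0.0, 0.0, 1.0]] 357.22159933720735
```

View pics/top0.png

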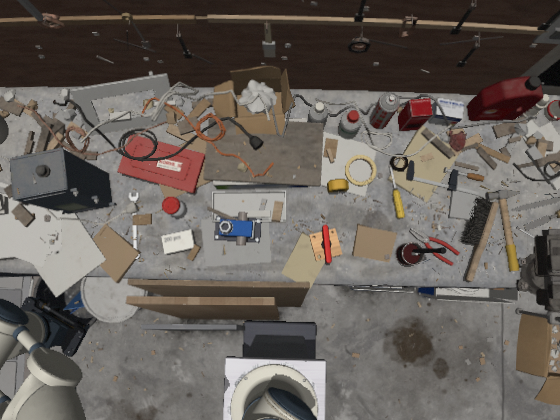

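View pics/scene0.png

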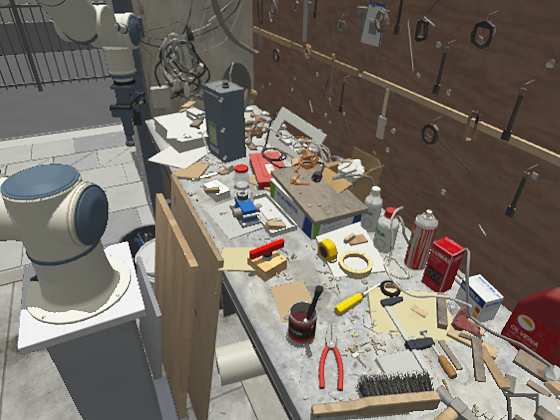

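The top view shows the key's red handle in the stand at about (326,245), running nearly vertically in the image. The blue clamp is at (238,228), with its screw head at about (225,228). Next I'll localise both and move the wrist camera over the clamp and then the key.

```bash
python3 - <<'E'
from h import *
im=ctrl.read_camera("top");hsv=cv2.cvtColor(im,cv2.COLOR_BGR2HSV)
def mask(box,lo,hi):
    m=np.zeros(im.shape[:2],np.uint8);x0,y0,x1,y1=box
    m[y0:y1,x0:x1]=cv2.inRange(hsv[y0:y1,x0:x1],lo,hi);return m
r=mask((305,215,350,275),(0,180,90),(6,255,255))|mask((305,215,350,275),(174,180,90),(180,255,255))
b=mask((205,205,270,250),(100,120,40),(125,255,255))
for n,m,z in(("key",r,.086),("clamp",b,.056)):
    c=max(cv2.findContours(m,cv2.RETR_EXTERNAL,cv2.CHAIN_APPROX_NONE)[0],key=cv2.contourArea)
    box=cv2.boxPoints(cv2.minAreaRect(c))
    P=np.array([onplane("top",u,v,z) for u,v in box])
    print(n,cv2.contourArea(c),box.round(1).tolist(),P.round(3).tolist(),P.mean(0).round(3))
print(onplane("top",225,228,.078).round(3))
s=onplane("top",225,228,.078)
k=onplane("top",326,245,.086)
for nm,t in(("clamp",s),("key",k)):
    # camera is +65mm along tool x, tilted inward; keep 0.2 above
    R=down(90)  # y axis -> world +y ; x axis -> 
    p=[t[0]+ .0,t[1],.24]
    ok=ctrl.ik(p,R);print(nm,R[:,0],None if ok is None else np.round(ok,1))
    if ok is None: continue
    ctrl.goto(p,R)
    W=wristpose();np.save(f"pics/{nm}W.npy",W);I=ctrl.read_camera("wrist");cv2.imwrite(f"pics/{nm}1.png",I)
    print(project("wrist",t,W).round(1),ctrl.current_t())
E
```

```text
key 155.0 [[322.1000061035156, 226.10000610351562], [327.5, 225.60000610351562], [331.1000061035156, 261.70001220703125], [325.70001220703125, 262.20001220703125]] [[0.566, -0.135, 0.086], [0.568, -0.151, 0.086], [0.459, -0.164, 0.086], [0.457, -0.148, 0.086]] [ 0.513 -0.149  0.086]
clamp 293.0 [[219.0, 220.0], [252.0, 220.0], [252.0, 236.0], [219.0, 236.0]] [[0.579, 0.186, 0.056], [0.582, 0.082, 0.056], [0.532, 0.08, 0.056], [0.529, 0.183, 0.056]] [0.556 0.133 0.056]
[0.553 0.162 0.078]
clamp [-1.000000e+00  6.123234e-17  0.000000e+00] [ 10.4  22.9  82.1  -0.   75.  -79.6]
[283.4 194.3] 1.9833
key [-1.000000e+00  6.123234e-17  0.000000e+00] [ -22.6   19.1   88.4   -0.    72.5 -112.6]
[283.2 195.3] 3.225
```

```bash
python3 -c "
import cv2,numpy as np
a=cv2.imread('pics/clamp1.png')[115:275,193:373];b=cv2.imread('pics/key1.png')[95:295,183:383]
cv2.imwrite('pics/c2.png',cv2.resize(a,None,fx=4,fy=3.75,interpolation=2)[:600] if 0 else cv2.resize(a,(675,600),interpolation=2))
cv2.imwrite('pics/k2.png',cv2.resize(b,(600,600),interpolation=2))"
```

```text
(no output)
```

View pics/c2.png

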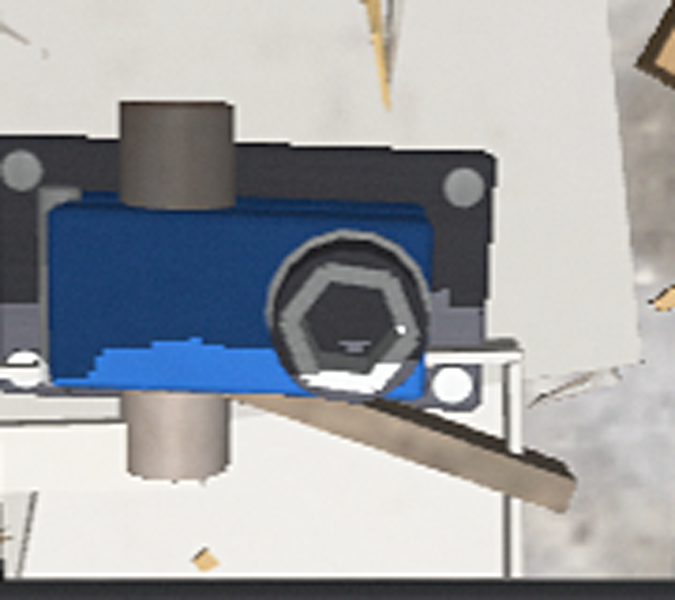

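View pics/k2.png

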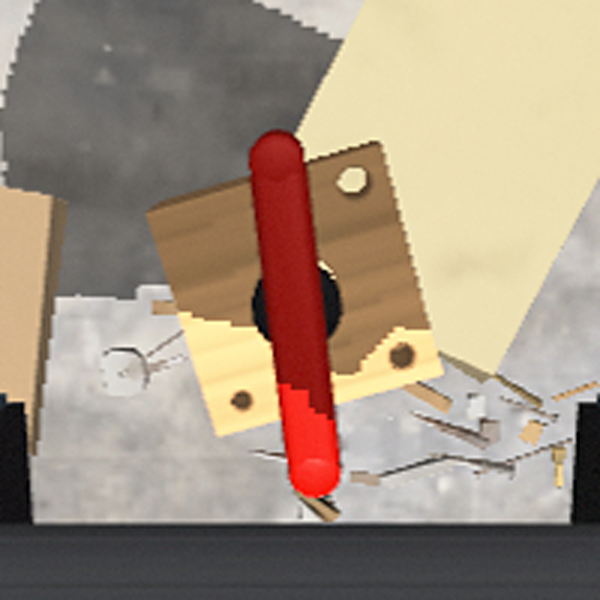

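The wrist crops show the screw head centred at about (348,315) in the crop, with its hexagon socket dark inside. The key handle runs from (277,160) to (315,478), and the hole is at about (297,303). I'll take one closer picture of the screw and measure both.

```bash
python3 - <<'E'
from h import *
W=np.load("pics/keyW.npy");im=cv2.imread("pics/key1.png");h=cv2.cvtColor(im,cv2.COLOR_BGR2HSV)
m=cv2.inRange(h,(0,170,60),(7,255,255))|cv2.inRange(h,(173,170,60),(180,255,255))
c=max(cv2.findContours(m,cv2.RETR_EXTERNAL,cv2.CHAIN_APPROX_NONE)[0],key=cv2.contourArea)
P=np.array([onplane("wrist",*q[0],.086,W) for q in c])[:,:2].astype(np.float32)
r=cv2.minAreaRect(P);print("key",r,cv2.boxPoints(r).round(3).tolist())
s=onplane("wrist",193+348/3.75,115+315/3.75,.078,np.load("pics/clampW.npy"));print("screw",s)
ctrl.goto([s[0]+.035,s[1],.12],down(90))
W=wristpose();np.save("pics/c3W.npy",W);I=ctrl.read_camera("wrist");cv2.imwrite("pics/clamp3.png",I)
u,v=project("wrist",s,W);print(u,v)
u,v=int(u),int(v);y0,x0=max(v-60,0),u-60
cv2.imwrite("pics/c4.png",cv2.resize(I[y0:v+60,x0:u+60],None,fx=5,fy=5,interpolation=2));print(x0,y0)
E
```

```text
key ((0.5149432420730591, -0.14938612282276154), (0.11660703271627426, 0.01821027509868145), 7.3204450607299805) [[0.4560000002384186, -0.14800000190734863], [0.4580000042915344, -0.16599999368190765], [0.5740000009536743, -0.1509999930858612], [0.5720000267028809, -0.13300000131130219]]
screw [0.55750731 0.1646107  0.078     ]
286.4690789287573 174.3807080212254
226 114
```

View pics/c4.png

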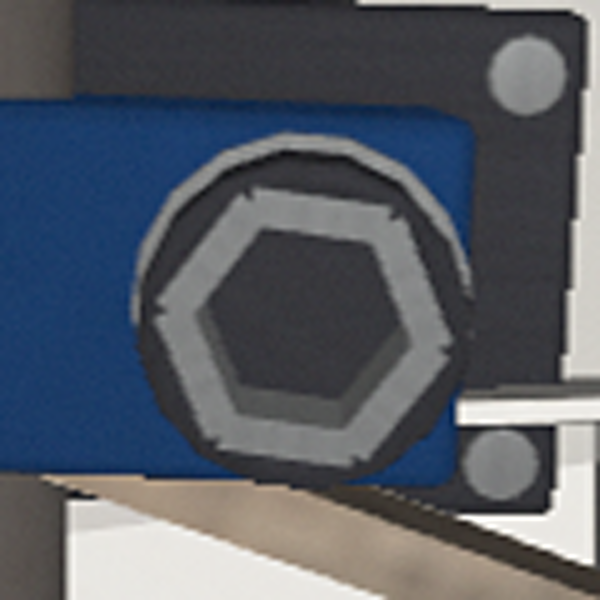

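The close view shows a clear hexagon. The outer corners of the light ring are at (250,190), (398,210), (450,348), (355,462), (210,445) and (160,308) in the 5x crop (offset 226,114).

```bash
python3 - <<'E'
from h import *
W=np.load("pics/c3W.npy")
for C in ([(250,190),(398,210),(450,348),(355,462),(210,445),(160,308)],[(262,228),(372,243),(412,335),(348,428),(240,412),(207,312)]):
    P=np.array([onplane("wrist",226+u/5,114+v/5,.078,W)[:2] for u,v in C]);c=P.mean(0);d=P-c
    print(c.round(4),(np.hypot(*d.T)*1e3).round(1),(np.degrees(np.arctan2(d[:,1],d[:,0]))%60).round(1))
# clamp yaw from base-plate bolts on right
print([onplane("wrist",226+u/5,114+v/5,.012,W).round(3)[:2] for u,v in((528,75),(500,465))])
R=down(90+7.3)
k=np.array([.515,-.1495])
for yaw in (97.3,-82.7):
    for p in ([*k,.2],[*k,.048],[.5575,.1645,.2],[.5575,.1645,.1]):
        q=ctrl.ik(p,down(yaw));print(yaw,None if q is None else np.round(q,1))
print([ (a,None if (q:=ctrl.ik([.5575,.1645,.12],down(a))) is None else q[5].round(0)) for a in range(-120,200,30)], ctrl.current_q())
E
```

```text
[0.5608 0.1648] [17.7 18.  17.8 17.7 18.4 17.5] [21.1 21.8 22.4 21.  21.4 21.7]
[0.5606 0.1652] [13.  12.7 12.7 13.4 13.2 12.2] [24.3 22.5 25.6 22.2 22.1 21.3]
[array([0.532, 0.2  ]), array([0.593, 0.197])]
97.3 [ -22.6   22.    90.7   -0.    67.3 -119.9]
97.3 [ -22.6   34.1   99.3   -0.    46.6 -119.9]
97.3 [ 10.6  25.5  84.5  -0.   70.  -86.7]
97.3 [ 10.6  32.4  90.5  -0.   57.1 -86.7]
-82.7 [-22.6  22.   90.7  -0.   67.3  60.1]
-82.7 [-22.6  34.1  99.3  -0.   46.6  60.1]
-82.7 [10.6 25.5 84.5 -0.  70.  93.3]
-82.7 [10.6 32.4 90.5 -0.  57.1 93.3]
[(-120, np.float64(131.0)), (-90, np.float64(101.0)), (-60, np.float64(71.0)), (-30, np.float64(41.0)), (0, np.float64(11.0)), (30, np.float64(-19.0)), (60, np.float64(-49.0)), (90, np.float64(-79.0)), (120, np.float64(-109.0)), (150, np.float64(-139.0)), (180, np.float64(-169.0))] [ 9.85976393e+00  3.31417898e+01  8.45473605e+01 -1.39046492e-02
  6.22589519e+01 -8.00653502e+01]
```

```bash
cat >> h.py <<'E'
def redends(im):
    h=cv2.cvtColor(im,cv2.COLOR_BGR2HSV)
    m=cv2.inRange(h,(0,170,60),(7,255,255))|cv2.inRange(h,(173,170,60),(180,255,255))
    c=max(cv2.findContours(m,cv2.RETR_EXTERNAL,cv2.CHAIN_APPROX_NONE)[0],key=cv2.contourArea)
    b=cv2.boxPoints(cv2.minAreaRect(c));b=b[np.argsort(b[:,1])]
    return b[:2].mean(0),b[2:].mean(0)
def tri(r1,r2):
    (o1,d1),(o2,d2)=r1,r2
    s=np.linalg.lstsq(np.column_stack([d1,-d2]),o2-o1,rcond=None)[0]
    a,b=o1+s[0]*d1,o2+s[1]*d2;return (a+b)/2,np.linalg.norm(a-b)
E
python3 - <<'E'
from h import *
W1=np.load("pics/keyW.npy");e1=redends(cv2.imread("pics/key1.png"))
ctrl.goto([.59,-.149,.24],down(90));W2=wristpose();I=ctrl.read_camera("wrist");cv2.imwrite("pics/key5.png",I);e2=redends(I)
print(e1,e2)
E=[tri(ray("wrist",*a,W1),ray("wrist",*b,W2)) for a,b in zip(e1,e2)];print(E)
d=E[1][0]-E[0][0];print(np.linalg.norm(d),np.degrees(np.arctan2(d[1],d[0])),"lean",np.degrees(np.arcsin(d[2]/np.linalg.norm(d))))
E
```

```text
(array([273.40002, 138.2    ], dtype=float32), array([288.61542, 259.92303], dtype=float32)) (array([273.63083 ,  41.046158], dtype=float32), array([290.7385 , 177.90767], dtype=float32))
[(array([ 0.4572588 , -0.15680922,  0.08102585]), np.float64(0.00044666081710202117)), (array([ 0.57326527, -0.14212198,  0.08489277]), np.float64(0.00043802156127459513))]
0.11699644772408996 7.215658153291713 lean 1.894060023434968
```

```bash
cat >> h.py <<'E'
def tilt(yaw,lean): # tool y at yaw; key x axis at yaw-90 raised by lean deg
    a=np.radians(yaw-90);l=np.radians(lean)
    kx=np.array([np.cos(a)*np.cos(l),np.sin(a)*np.cos(l),np.sin(l)]);y=np.array([-np.sin(a),np.cos(a),0])
    return np.column_stack([-kx,y,np.cross(-kx,y)])
def st():
    print("t%.2f"%ctrl.current_t(),"p",np.round(np.array(ctrl.current_tool_pos())*1e3,2),"F",np.round(ctrl.current_contact_force(),2),"M",np.round(ctrl.current_wrist_torque(),3),"grip %.3f %.1f"%(ctrl.current_grip_width(),ctrl.current_grasp_force()))
E
python3 - <<'E'
from h import *
R=tilt(97.2,1.9);print(R.round(3).tolist())
c=np.array([.5153,-.1495,.0]);z=R[:,2]
tip0=c+[0,0,.010]; tip0=tip0-0  # handle mid (.073) lies over here
mid=np.array([.5153,-.1495,.073])
tcp=mid+z*.019
ctrl.goto(tcp-z*.1,R);st()
hit=ctrl.move_l(tcp,vel=.1,contact_N=8);print(hit);st()
ctrl.command_gripper(0.0);st()
ctrl.move_l(tcp-np.array([0,0,-.015]),vel=.04);st()
ctrl.move_l(tcp+np.array([0,0,.11]),vel=.12);st()
I=ctrl.read_camera("scene");cv2.imwrite("pics/s6.png",cv2.resize(I[140:320,160:360],(660,594),interpolation=2))
E
```

```text
[[-0.992, -0.125, 0.033], [-0.125, 0.992, 0.004], [-0.033, 0.0, -0.999]]
t6.42 p [ 512.54 -149.11  153.68] F [ 0.03 -1.16  1.23] M [0.095 0.019 0.035] grip 1.000 0.0
False
t7.58 p [ 516.31 -149.57   54.53] F [0.17 0.68 0.36] M [0.002 0.093 0.   ] grip 1.001 0.0
t8.54 p [ 515.9  -149.37   54.01] F [0.31 1.44 0.  ] M [ 0.207  0.045 -0.016] grip 0.324 30.0
t9.07 p [ 516.03 -149.46   69.22] F [-1.11 -0.25 -2.84] M [ 0.096  0.03  -0.007] grip 0.326 30.0
t10.01 p [ 515.51 -149.24  163.34] F [ 0.67 -0.33 -3.06] M [0.068 0.067 0.031] grip 0.322 30.0
```

View pics/s6.png

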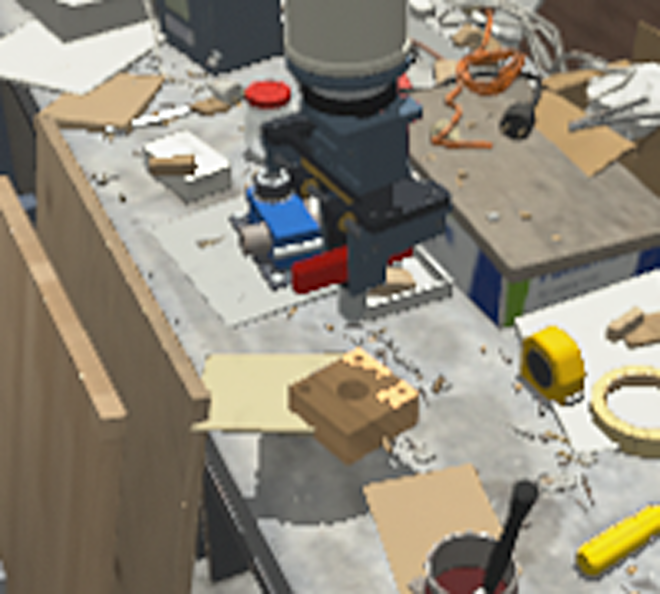

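The key is held and lifted clear of the stand, hanging straight. I'll carry it over the socket and check it with the wrist camera.

```bash
python3 - <<'E'
from h import *
s=np.array([.5608,.1648])
ctrl.goto([*s,.15],down(81.5));ctrl.sleep(.4);st()
W=wristpose();I=ctrl.read_camera("wrist");cv2.imwrite("pics/w7.png",I)
print(project("wrist",[*s,.078],W),np.degrees(np.arctan2(*ctrl.current_eef_rot()[[1,0],1])))
cv2.imwrite("pics/w7c.png",cv2.resize(I[170:420,180:390],(504,600),interpolation=2))
E
```

```text
t11.67 p [560.89 164.39 150.05] F [ 0.77  1.   -2.73] M [ 0.041 -0.002 -0.019] grip 0.326 30.0
[284.79298557 218.16254692] 81.47741557455103
```

View pics/w7c.png

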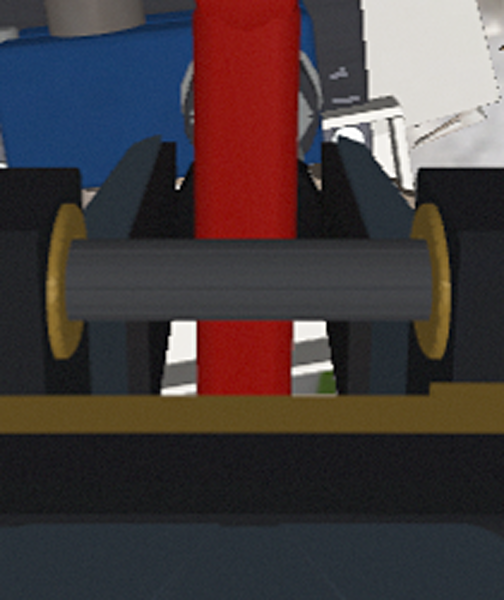

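The handle is aligned with the tool axis and centred over the screw head. Now I'll feel downward.

```bash
python3 - <<'E'
from h import *
p=np.array(ctrl.current_tool_pos());p[:2]=.5608,.1648
ctrl.move_l([*p[:2],.128],vel=.06);ctrl.sleep(.3);st()
h=ctrl.move_l([*p[:2],.102],vel=.015,contact_N=6);print(h);st();ctrl.sleep(.3);st()
E
```

```text
t12.53 p [560.93 164.81 128.25] F [-0.6   0.53 -2.65] M [ 0.023 -0.012 -0.018] grip 0.324 30.0
True
t14.19 p [560.94 164.76 102.26] F [0.47 0.02 6.56] M [-0.055 -0.018  0.024] grip 0.325 30.0
t14.49 p [560.94 164.77 102.22] F [-0.57  0.04  6.54] M [-0.006  0.027  0.016] grip 0.323 30.0
```

It dropped straight to the floor: TCP 102.2 mm against 102–103 expected, with no side load. Now I'll turn it clockwise in small steps, watching the moment.

```bash
python3 - <<'E'
from h import *
p=np.array([.56094,.16477,.1024]);yaw=81.5
def avg():
    F=[];M=[]
    for _ in range(4):
        F.append(ctrl.current_contact_force());M.append(ctrl.current_wrist_torque()[2]);ctrl.sleep(.02)
    return np.mean(F,0),np.mean(M)
turned=0
while turned<74:
    step=3 if turned<42 else 1.5
    turned+=step
    ctrl.move_l(p,vel=.05,ori=down(yaw-turned))
    F,M=avg()
    print(turned,"t%.2f"%ctrl.current_t(),F.round(1),"Mz %.3f"%M,(p*1e3).round(2))
    if abs(M)>.75 or np.linalg.norm(F[:2])>25 or ctrl.current_t()>55: break
    f=F[:2];n=np.linalg.norm(f)
    if n>3: p[:2]+=f/n*min(.0003,n*3e-5)
    if F[2]>9:p[2]+=.0003
    if F[2]<0:p[2]-=.0002
st();np.save("pics/p.npy",[*p,yaw-turned])
a=ctrl.current_eef_rot();print("yaw",np.degrees(np.arctan2(a[1][1],a[0][1])))
E
```

```text
3 t14.81 [ 0.2 -2.7  1.2] Mz -0.008 [560.94 164.77 102.4 ]
6 t15.12 [-1.4 -4.7  2.1] Mz 0.111 [560.94 164.77 102.4 ]
9 t15.44 [-1.2 -5.3  2.1] Mz 0.196 [560.9  164.63 102.4 ]
12 t15.76 [-1.4 -4.8  2.1] Mz 0.211 [560.86 164.47 102.4 ]
15 t16.07 [-2.  -4.8  1.9] Mz 0.249 [560.82 164.33 102.4 ]
18 t16.39 [-2.4 -4.9  2.2] Mz 0.198 [560.76 164.18 102.4 ]
21 t16.71 [-2.6 -4.6  2.5] Mz 0.232 [560.69 164.04 102.4 ]
24 t17.02 [-3.  -4.4  2.4] Mz 0.240 [560.61 163.9  102.4 ]
27 t17.34 [-3.4 -3.6  2.2] Mz 0.217 [560.52 163.77 102.4 ]
30 t17.66 [-3.6 -3.2  2.7] Mz 0.235 [560.42 163.66 102.4 ]
33 t17.98 [-4.3 -3.1  1.9] Mz 0.229 [560.31 163.57 102.4 ]
36 t18.29 [-4.1 -2.7  2.4] Mz 0.233 [560.18 163.47 102.4 ]
39 t18.61 [-4.6 -2.4  1.7] Mz 0.245 [560.06 163.39 102.4 ]
42 t18.93 [-4.1 -1.7  1.7] Mz 0.219 [559.92 163.32 102.4 ]
43.5 t19.24 [-3.9 -1.7  1.4] Mz 0.275 [559.8  163.27 102.4 ]
45.0 t19.56 [-3.8 -1.2  0.5] Mz 0.254 [559.68 163.22 102.4 ]
46.5 t19.88 [-3.2 -1.4  0.7] Mz 0.247 [559.57 163.18 102.4 ]
48.0 t20.19 [-3.6 -1.   0.7] Mz 0.246 [559.47 163.14 102.4 ]
49.5 t20.51 [-2.4 -0.4 -0.1] Mz 
[... 482 characters left out ...]
5] Mz 0.253 [558.84 163.01 102.2 ]
63.0 t23.36 [-3.8 -0.6  5.3] Mz 0.261 [558.74 163.   102.2 ]
64.5 t23.68 [-3.3 -0.8  5.7] Mz 0.258 [558.63 162.98 102.2 ]
66.0 t23.99 [-3.1  0.   4.6] Mz 0.262 [558.53 162.96 102.2 ]
67.5 t24.31 [-3.2 -0.2  5.1] Mz 0.257 [558.43 162.96 102.2 ]
69.0 t24.62 [-3.1 -0.5  4.9] Mz 0.301 [558.34 162.95 102.2 ]
70.5 t24.94 [-2.5  0.6  5.4] Mz 0.433 [558.25 162.94 102.2 ]
72.0 t25.26 [-2.7 -0.1  5.5] Mz 0.651 [558.25 162.94 102.2 ]
73.5 t25.57 [-2.5 -2.1  5.9] Mz 0.491 [558.25 162.94 102.2 ]
75.0 t25.89 [-2.6 -2.4  6.2] Mz 0.623 [558.17 162.87 102.2 ]
t25.89 p [558.44 162.69 102.35] F [-3.16 -2.52  5.9 ] M [-0.528  0.62   0.64 ] grip 0.325 30.0
yaw 6.616266638806607
```

The moment rose from a steady 0.26 to about 0.65 N m at 70–75° of turn, which is the firm stop. My side-force following let the TCP creep about 3 mm, so I'll ease back to the socket's centre to straighten the key, then check the stop again.

```bash
python3 - <<'E'
from h import *
p0=np.array(np.load("pics/p.npy"));yaw=p0[3];a=p0[:3];b=np.array([.56094,.16477,.1022])
for k in np.linspace(.2,1.2,6):
    ctrl.move_l(a+(b-a)*k,vel=.005,ori=down(yaw));ctrl.sleep(.1);print(k.round(2),end=" ");st()
    F=np.array(ctrl.current_contact_force())
    if np.hypot(*F[:2])>15: break
W=wristpose();I=ctrl.read_camera("wrist");cv2.imwrite("pics/w8.png",cv2.resize(I[170:420,180:390],(504,600),interpolation=2))
E
```

```text
0.2 t26.26 p [558.58 162.83 102.32] F [-3.75 -3.46  7.24] M [-0.849  0.98   0.745] grip 0.326 30.0
0.4 t26.65 p [558.73 163.02 102.29] F [-6.1  -7.29  9.49] M [-1.152  1.381  0.66 ] grip 0.327 30.0
0.6 t27.04 p [558.86 163.22 102.24] F [-8.7  -7.52 12.09] M [-1.437  1.885  0.632] grip 0.327 30.0
0.8 t27.43 p [558.99 163.43 102.23] F [-10.58  -8.88  13.21] M [-1.763  2.318  0.68 ] grip 0.325 30.0
1.0 t27.82 p [559.18 163.8  102.14] F [-13.35  -8.86  14.55] M [-1.762  2.639  0.423] grip 0.323 30.0
```

View pics/w8.png

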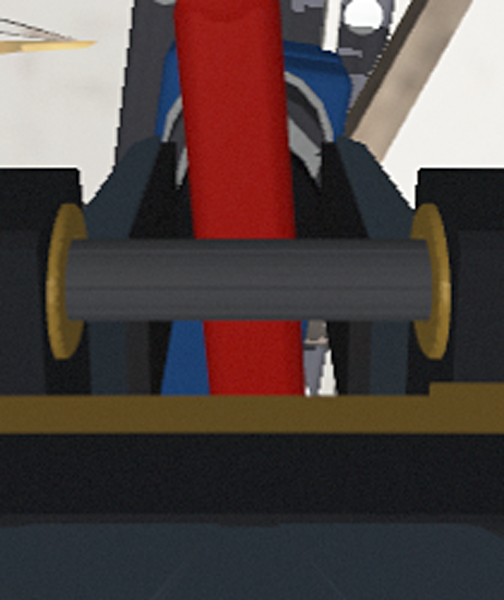

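The picture shows the handle twisted about 4° in the grip, which fits the screw being on its stop. The load grew on the way back, so the crept position was the right one: the key sits off-centre in the grip. I'll go back there, move on to zero moment, and press against the stop once more.

```bash
python3 - <<'E'
from h import *
p0=np.array(np.load("pics/p.npy"));yaw=p0[3];a=p0[:3];b=np.array([.56094,.16477,.1022])
for k in (.6,.2,-.1,-.3,-.45):
    q=a+(b-a)*k;q[2]=.1023
    ctrl.move_l(q,vel=.008,ori=down(yaw));ctrl.sleep(.15);print(k,end=" ");st()
    M=np.array(ctrl.current_wrist_torque())
    if k<0 and np.hypot(M[0],M[1])<.15:break
for d in (1,2,3):
    ctrl.move_l(q,vel=.05,ori=down(yaw-d));ctrl.sleep(.15);print("d",d,end=" ");st()
    if ctrl.current_wrist_torque()[2]>.75:break
np.save("pics/p2.npy",[*q,yaw-d])
E
```

```text
0.6 t28.35 p [558.87 163.41 102.24] F [-6.99 -4.86  9.84] M [-1.066  1.682  0.296] grip 0.325 30.0
0.2 t28.82 p [558.62 163.12 102.3 ] F [-3.92 -1.03  5.78] M [-0.543  0.845  0.42 ] grip 0.320 30.0
-0.1 t29.26 p [558.3  162.75 102.37] F [1.71 1.54 1.07] M [ 0.066 -0.409  0.381] grip 0.326 30.0
-0.3 t29.66 p [558.06 162.53 102.43] F [ 4.26  2.44 -1.38] M [ 0.468 -0.935  0.313] grip 0.325 30.0
-0.45 t30.06 p [557.97 162.35 102.44] F [ 6.32  4.53 -2.65] M [ 0.747 -1.307  0.31 ] grip 0.321 30.0
d 1 t30.46 p [557.96 162.36 102.44] F [ 7.46  3.92 -3.55] M [ 0.673 -1.307  0.577] grip 0.326 30.0
d 2 t30.86 p [557.89 162.43 102.46] F [ 4.73  5.51 -2.16] M [ 0.879 -1.155  0.618] grip 0.327 30.0
d 3 t31.26 p [557.81 162.58 102.49] F [ 7.53  5.91 -2.54] M [ 1.074 -1.074  0.532] grip 0.326 30.0
```

```bash
python3 - <<'E'
from h import *
p0=np.load("pics/p.npy");a=p0[:3];b=np.array([.56094,.16477,.1022]);yaw=np.load("pics/p2.npy")[3]
q=a-(b-a)*.02;q[2]=.1020
ctrl.move_l(q,vel=.008,ori=down(yaw));ctrl.sleep(.4);st()
ctrl.move_l(q,vel=.05,ori=down(yaw-1.5));ctrl.sleep(.4);st()
ctrl.command_gripper(1.0);ctrl.sleep(.3);st()
print(ctrl.move_l([*q[:2],.24],vel=.08,contact_N=8));ctrl.sleep(.3);st()
ctrl.goto([q[0]-.03,q[1],.26],down(90));ctrl.sleep(.3)
W=wristpose();np.save("pics/W9.npy",W);I=ctrl.read_camera("wrist");cv2.imwrite("pics/w9.png",I)
e=redends(I);print([onplane("wrist",*x,.1345,W).round(4) for x in e])
cv2.imwrite("pics/w9c.png",cv2.resize(I[90:290,183:383],(600,600),interpolation=2))
ctrl.goto([q[0]+.06,q[1],.26],down(90));ctrl.sleep(.3);W2=wristpose();I2=ctrl.read_camera("wrist");e2=redends(I2);cv2.imwrite("pics/w10.png",I2)
E=[tri(ray("wrist",*x,W),ray("wrist",*y,W2)) for x,y in zip(e,e2)];print(E,ctrl.current_t())
E
```

```text
t32.00 p [558.17 162.94 102.32] F [-0.17  2.66  6.63] M [0.358 0.116 0.583] grip 0.326 30.0
t32.65 p [558.13 162.72 102.34] F [ 0.44 -0.4   8.03] M [-0.128  0.124  0.483] grip 0.327 30.0
t33.98 p [558.05 162.75 102.01] F [ 0.49 -1.17 -0.48] M [-0.101  0.044 -0.007] grip 1.000 0.0
False
t36.15 p [558.01 162.75 239.89] F [ 0.14 -0.12  0.84] M [-0.056  0.072 -0.03 ] grip 0.998 0.0
[array([0.5452, 0.1613, 0.1345]), array([0.5671, 0.1652, 0.1345])]
[(array([0.53587347, 0.18170808, 0.22147323]), np.float64(0.04964979279706343)), (array([0.55111827, 0.14409829, 0.22350995]), np.float64(0.04947022161320587))] 38.7167
```

View pics/w9c.png

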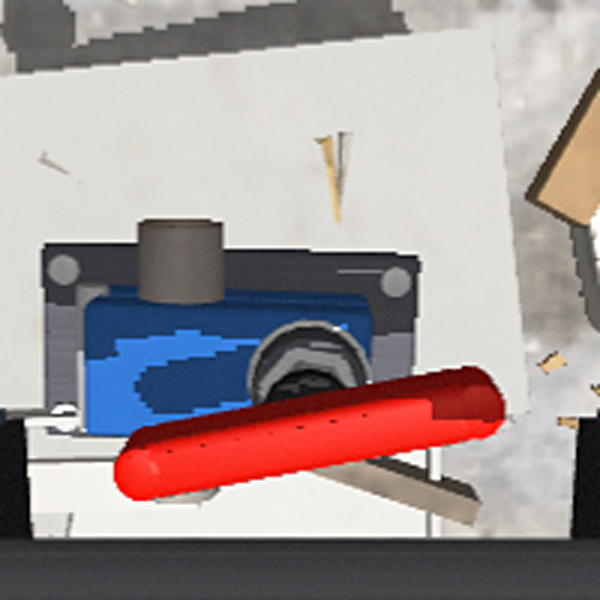

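The picture shows the key released and standing deep in the screw. Its handle has turned about 70° from the insertion angle, which together with the firm moment matches the stop. Handing in.

```bash
python3 -c "
from h import *
st();print(ctrl.sign_off())"
```

```text
t38.72 p [617.56 162.88 260.37] F [ 0.28 -0.53 -0.1 ] M [ 0.009 -0.02   0.025] grip 0.998 0.0
the job is handed in; nothing more can be done
None
```

I handed the job in at 38.7 s: the key dropped fully home with about 6.5 N, the screw turned clockwise about 70° until the moment came up firm, and the key was left standing released in the socket; the sign-off gave no verdict.

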